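# Unlock the sprung tool chest by its pop-out T-handle

### The job

Open the grey steel tool chest: press the round release button so that the T-handle springs out of its recess, then turn the handle clockwise, by feel, until it meets its stop and the latch is free, and let the sprung lid come right up by itself. Press the button and meet the stop gently, never wrench the handle, and leave the other things on the bench where they are.

Things in the scene. Friction and masses are not known exactly. Their poses are not given: they have to be found in the camera images.
- chest: Grey steel chest, fixed, 200 (x) x 300 (y) mm, lid hinged along its far upper edge, lid face 122 mm above the bench. Origin: centre of its underside; x points from the front (lock side) to the hinge, y left, z up. On the lid an aluminium lock housing, 113 x 48 mm, top 144 mm above the bench: in line along x, the T-handle at x = -45 mm and behind it the button at x = +12 mm
- t_bar (a point): Centre of the T-handle's dark steel bar, 56 long x 14 wide x 14 mm high; x along the bar, z along its stem. In, it lies along the chest's x axis, flush in a recess: no grip, no turn. Out, it turns clockwise from above about z through this point (friction below 0.15 N m) and stays where left. Its hidden stop is 20 to 80 degrees round, different each time; the latch is free only just before it
- button_top (a point): Centre of the top of the round steel release button, 18 mm in diameter, standing 8 mm above the lock housing; z up. It must go down about 5 mm (travel 6 mm to a hard bottom) against a spring that rises from 3 to 7 N, a little more with the catch's friction. It springs back when let go
- t_handle (a joint): How far the T-handle has sprung out, m: 0 in and caught, 0.028 fully out; a spring of about 4 N holds it out. Fully out, the underside of the bar is 14 mm above the top of the lock housing, so the bar can be gripped across its 14 mm width from above
- lid (a joint): Lid angle, rad: 0 shut, 1.1 fully open. Once the latch is free the sprung hinge pushes it up (about 4 N at the handle) and lifts it slowly to fully open in about 6 s; the front edge rises 0.18 m, the handle 0.10 m, moving 0.13 m back towards the hinge. While a gripper stands over it the lid only rests against the fingers: let go and move up, ahead of the lid
- strike_plate: The latch's catch inside the chest, hidden under the lid. Origin on the T-handle's axis, at the height of the hinge. It carries the ledge that holds the latch tongue, bearing about 4 N while latched, and the stop of the turn, about 25 mm from the axis: a rubber buffer that yields with about 0.15 N m per degree. Neither should ever bear more than 25 N
- button_collar: Thin steel collar of the button, 25 mm in diameter, fixed on top of the lock housing; origin at the centre of its underside. It carries the button.
- paint_tin: Loose bystander: closed paint tin, 78 mm diameter, 74 mm high, on the left of the chest. Origin at the centre of its underside. Leave alone.
- chalk_line: Loose bystander: chalk reel, 60 x 138 x 36 mm, on the right of the chest. Origin at its underside. Leave alone.
- eraser: Loose bystander: eraser, 22 x 52 x 12 mm, on the left of the chest. Origin at the centre of its underside. Leave alone.
- off_cut: Loose bystander: pine off-cut, 45 x 170 x 30 mm, lying on the left of the bench. Origin at the centre of its underside. Leave alone.

How it is judged:
By the outcome, as a careful person would: the job done as asked, in the order asked, and still so for the second after the job is handed in, with the robot touching nothing.
It also fails if it takes over 72 s, if anything falls off the work surface, if the arm or the gripper's body presses on something with over 40 N, if the wrist force passes 120 N, or if a joint passes its speed limit or range.

### The arm

A 7-joint arm with a two-finger parallel gripper is mounted at the origin on a cart in front of the work surface, level with it; the furniture and walls round the work are solid. World frame = base frame: x ahead of the robot, y to its left, z up, the work surface at z = 0. Lengths are in m, angles in rad, forces in N, time in s.
With the tool pointing down it reaches from about 0.425 to 0.95 m from the base axis. Payload 4.7 kg.
Tool frame: the origin (TCP) lies on the centre line of the jaws, within the pads' length; the fingertips stand robot.nose_length ahead of it and the grasp point (between the pads) lies 8 mm behind it (robot.nose_length is the distance from the TCP to the fingertips, in m); z points along the fingers, y is the line along which they close (so a half turn about z gives the same grasp; the last joint's range is limited). The gripper opens to 85 mm and grips with 20 to 120 N. Pads are 22 mm wide; open, the fingers measure 114 mm over their backs; the gripper's body (76 mm by 85 mm) begins 54 mm behind the grasp point. The pads swing forward as they close: fully open they stand 13 mm farther back than shut.
Start: joints at [1.195, 0.469, -0.049, 1.532, 0.024, 1.141, -0.082], TCP at [0.229, -0.635, 0.208] pointing down, gripper open.
Joint ranges: [-2.59, 2.59], [-0.33, 1.99], [-1.39, 1.29], [0.1, 2.45], [-1.04, 4.18], [0.21, 1.99], [-2.66, 2.66]. Speed limits (rad/s): [2.57, 2.57, 3.14, 3.14, 3.14, 3.14, 3.14].

### API

Orientations are given as [roll, pitch, yaw] about the fixed x, y, z axes, in that order (R = Rz(yaw) Ry(pitch) Rx(roll)).
In Python, from plant import robot gives the robot as it stands. Calls block until the motion is done:
- robot.goto(position, orientation): joint-space move of the TCP to a pose.
- robot.move_straight(position, vel=0.15, attitude=None, contact_N=None): straight line of the TCP; attitude=None keeps the orientation; vel is the mean speed in m/s. With contact_N (N) it stops when the force on the tool has changed by that much, and returns True; else False.
- robot.move_joints(angles): joint-space move.
- robot.grip(opening, strength=None): opening from 0.0 (shut) to 1.0 (fully open); strength is the grip in N (None keeps the last); returns when the fingers have stopped.
- robot.sleep(seconds).
- robot.inverse_kinematics(position, orientation): joint angles nearest the present ones, or None.
- robot.sense(): the state.
- robot.grab_frame(name): name is "scene" or "top" or "wrist"; returns a dict with "image" (400x640x3 uint8, red, green, blue), "range_z" (400x640 float32, m along the optical axis (not along the pixel's ray), 0 where there is no reading), "fx", "fy", "cx", "cy" (pixels), "R" (3x3) and "t" (3): a world point X has camera coordinates R X + t. Camera axes: x right, y down, z forward; pixel columns grow to the right and rows downward; lengths in m; the calibration is good to about 2 mm. A picture is of the moment at which its call begins.
A pose or a line that the arm cannot do raises robot.IKError and nothing moves.
- robot.close_job(): hands the job in; it is judged then, once.
The state is a dict: "t": time; "joint_pos": joint angles; "joint_velocities": joint speeds; "effort": joint torques, N m; "tcp_pos": TCP position; "tcp_rot": TCP orientation; "wrist_force": force on the tool from outside, world axes, zero at the start; "torque": the same for the moment, N m; "opening": opening from 0.0 (shut) to 1.0 (fully open); "gripper_force": force on a finger pad.
Only numpy, scipy, OpenCV 4.12 (cv2) and the standard library are available. Lean on these libraries where they do the work, as an engineer would, in place of code of your own. Each camera call takes 0.05 s, during which the arm holds its last target. There are 200 camera calls.

## Working session

There is one attempt and no reset: what is moved stays moved. The work goes in short steps, each a Python script; the robot and the scene stay as the last script left them, time stands still between calls to the robot, and variables do not carry over. Pictures are saved under pics/ and viewed, at most 10 in all, crops included, and the job is handed in when it is done.

```bash
ls; mkdir -p pics; python3 - <<'E'
from plant import robot
import cv2,numpy as np
print(robot.nose_length, robot.sense())
for n in("scene","top"):
    f=robot.grab_frame(n); cv2.imwrite(f"pics/{n}.png",f["image"][:,:,::-1]); np.savez(f"{n}.npz",**f)
    print(n,f["fx"],f["cx"],f["cy"],(-f["R"].T@f["t"]).round(3),f["R"].round(3).tolist())
E
```

```text
pics
0.011 {'t': 0.0, 'joint_pos': array([ 1.19512154,  0.46944821, -0.04858941,  1.53367728,  0.02409908,
        1.14099489, -0.08229263]), 'joint_velocities': array([ 2.44382755e-03, -1.12815770e-03,  8.18056338e-04, -6.30577952e-05,
        6.76006575e-04, -8.39457842e-05,  9.84407786e-04]), 'effort': array([ 3.48367830e-04, -5.10306108e+01, -4.65093122e-02, -2.37714136e+01,
        1.06802865e-02,  7.45158351e-03, -8.41988026e-06]), 'tcp_pos': array([ 0.22920483, -0.63423389,  0.20706393]), 'tcp_rot': array([-3.13965187e+00,  7.24200690e-05,  3.46808165e-01]), 'wrist_force': array([-0.04002458, -0.32341843, -0.6610094 ]), 'torque': array([ 0.0796546 , -0.02221339,  0.04161661]), 'gripper_force': 0.0, 'opening': 1.0007856945865061}
scene 419.4001116951981 315.6811587666505 198.77105988731657 [-0.157  0.512  0.874] [[-0.498, -0.867, 0.005], [-0.585, 0.332, -0.739], [0.639, -0.371, -0.673]]
top 463.381240721017 309.1019404156705 195.39711918638793 [0.502 0.114 1.274] [[0.01, -1.0, 0.001], [-0.998, -0.01, -0.07], [0.07, -0.001, -0.998]]
```

View pics/top.png

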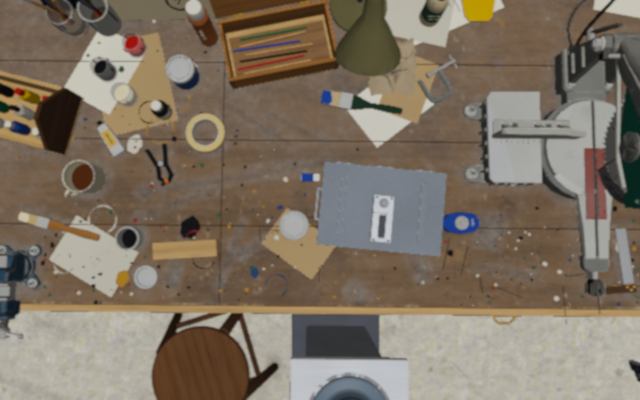

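View pics/scene.png

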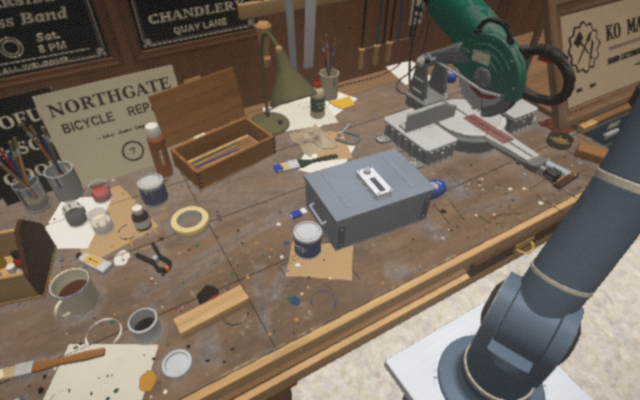

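The top view shows the grey chest with corners near (324,163), (447,173), (440,255) and (317,243). The housing is at (382,218), with the button at about (383,203) and the handle slot near (381,225). The scene view shows the tin at (307,238) beside the chest. Next I'll measure the housing coarsely, then look from close by with the wrist camera.

```bash
cat > h.py <<'E'
import cv2,numpy as np
from plant import robot
def ray(f,u,v,z):
    R,t=f["R"],f["t"]; c=-R.T@t
    d=R.T@np.array([(u-f["cx"])/f["fx"],(v-f["cy"])/f["fy"],1.]); return c+d*(z-c[2])/d[2]
def rect(f,mask,z):
    cs,_=cv2.findContours(mask.astype(np.uint8),cv2.RETR_EXTERNAL,cv2.CHAIN_APPROX_NONE)
    c=max(cs,key=cv2.contourArea)[:,0]
    P=np.array([ray(f,u,v,z)[:2] for u,v in c],np.float32)
    return c.mean(0),cv2.minAreaRect(P),len(c)
E
python3 - <<'E'
from h import *
f=dict(np.load("top.npz")); im=f["image"].astype(int)
h=np.zeros(im.shape[:2],bool); h[188:248,362:402]=1
print("housing",rect(f,h&(im.min(2)>175),.144))
d=f["range_z"]; print(d[230,382],d[200,350],d[218,382])
w=np.zeros_like(h); w[150:265,305:455]=1
g=(abs(im[:,:,0]-im[:,:,2])<50)&(im[:,:,2]>im[:,:,0])&(im.mean(2)>90)&w
print("lid",rect(f,cv2.morphologyEx((g|(h&(im.min(2)>150))).astype(np.uint8),cv2.MORPH_OPEN,np.ones((9,9))),.122))
E
```

```text
housing (array([382.06086957, 218.30434783]), ((0.527205228805542, -0.06503274291753769), (0.04587506130337715, 0.1109265387058258), 85.48653411865234), 115)
1.1287507 1.1518526 1.1281426
lid (array([381.69230769, 208.58808933]), ((0.5532975196838379, -0.0673629492521286), (0.3080180585384369, 0.20837052166461945), 84.99232482910156), 403)
```

```bash
python3 - <<'E'
from h import *
y=np.radians(-4.7)
robot.goto([.50,-.064,.40],[np.pi,0,y])
robot.grip(0.0,20)
f=robot.grab_frame("wrist"); cv2.imwrite("pics/w1.png",f["image"][:,:,::-1]); np.savez("w1.npz",**f)
s=robot.sense();print(s["t"],s["tcp_pos"],s["tcp_rot"],s["joint_pos"],s["wrist_force"],s["opening"])
print((-f["R"].T@f["t"]),f["R"].round(2).tolist(),f["fx"])
for a in(0,-30,-60,-85,-100):
    q=robot.inverse_kinematics([.50,-.064,.2],[np.pi,0,y+np.radians(a)]); print(a,q if q is None else np.round(q,2))
E
```

```text
3.2667 [ 0.50000198 -0.06397217  0.40003928] [ 3.14154371e+00 -7.92141656e-05 -8.19161212e-02] [ 0.50810149  0.10301599 -0.50951427  1.60753772  0.05063984  1.444134
 -1.65826366] [-0.17986604  0.21875712 -0.84784046] 0.0006342678796962578
[ 0.57118562 -0.06861424  0.56483988] [[-0.08, -1.0, 0.0], [-0.96, 0.08, 0.28], [-0.28, 0.02, -0.96]] 286.24485155954557
0 [ 0.48  0.24 -0.51  1.92  0.14  1.02 -1.74]
-30 [ 0.45  0.23 -0.48  1.92  0.13  1.02 -2.26]
-60 [-0.24  0.2   0.33  1.96 -0.08  1.   -2.57]
-85 [-0.89  0.36  1.19  1.98 -0.39  1.05 -2.66]
-100 [ 0.96  0.42 -1.17  1.9   0.44  1.11  2.51]
```

View pics/w1.png

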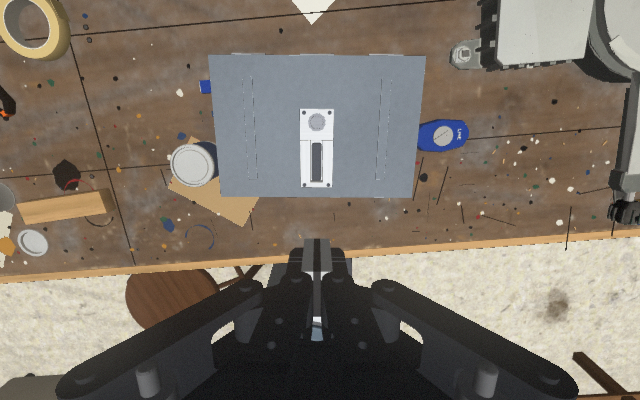

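The wrist view shows the housing spanning (300–334, 109–187), the round button at (317,123) and the dark bar in its recess at (317,162). I'll measure these points from this view.

```bash
python3 - <<'E'
from h import *
f=dict(np.load("w1.npz")); im=f["image"].astype(int); g=im.mean(2)
W=np.zeros(g.shape,bool); W[104:192,294:340]=1
hr=rect(f,W&(g>185),.144); print("housing",hr)
B=W.copy(); B[:136]=0; B[182:]=0;B[:,:306]=0;B[:,328:]=0
br=rect(f,B&(g<100),.144); print("bar",br)
C=W.copy(); C[:112]=0; C[135:]=0;C[:,:306]=0;C[:,329:]=0
for th in(150,170,190,200):
  try: print("button",th,rect(f,C&(g<th),.150))
  except Exception as e: print(th,e)
L=np.zeros(g.shape,bool); L[45:205,195:440]=1
m=L&(im[:,:,2]>=im[:,:,0])&(g>90)
print("lid",rect(f,cv2.morphologyEx(m.astype(np.uint8),cv2.MORPH_OPEN,np.ones((25,25))),.122))
for u,v in((317,123),(304,150),(260,150),(317,160)):
    print(u,v,im[v,u],(f["R"].T@(f["range_z"][v,u]*np.array([(u-f["cx"])/f["fx"],(v-f["cy"])/f["fy"],1])-f["t"])).round(4))
c=im[100:195,285:350].astype(np.uint8)[:,:,::-1]; cv2.imwrite("pics/c1.png",cv2.resize(c,None,fx=6,fy=6))
E
```

```text
housing (array([316.89516129, 147.95967742]), ((0.5261530876159668, -0.0645473524928093), (0.04755646735429764, 0.11090181767940521), 84.9719467163086), 248)
bar (array([316.27586207, 161.28735632]), ((0.5074496269226074, -0.06278181821107864), (0.011970819905400276, 0.054596852511167526), 85.29497528076172), 87)
button 150 (array([319., 128.]), ((0.5554852485656738, -0.07100497931241989), (0.0, 0.0), 0.0), 1)
button 170 (array([315.36, 116.44]), ((0.5714953541755676, -0.06695826351642609), (0.005248664412647486, 0.01655506156384945), 11.366545677185059), 25)
button 190 (array([316.39583333, 121.66666667]), ((0.5644890069961548, -0.06752792745828629), (0.022326672449707985, 0.02289625070989132), 85.72127532958984), 48)
button 200 (array([316.36, 121.92]), ((0.5644492506980896, -0.06820185482501984), (0.023734282702207565, 0.022865761071443558), 85.29633331298828), 50)
lid (array([316.37250294, 130.03877791]), ((0.5516965389251709, -0.06741741299629211), (0.3084639012813568, 0.20729152858257294), 84.81318664550781), 851)
317 123 [172 175 183] [ 0.5625 -0.0688  0.1519]
304 150 [236 239 241] [ 0.5262 -0.0468  0.1447]
260 150 [138 146 155] [0.5293 0.0214 0.1227]
317 160 [ 92  95 102] [ 0.5099 -0.0645  0.143 ]
```

View pics/c1.png

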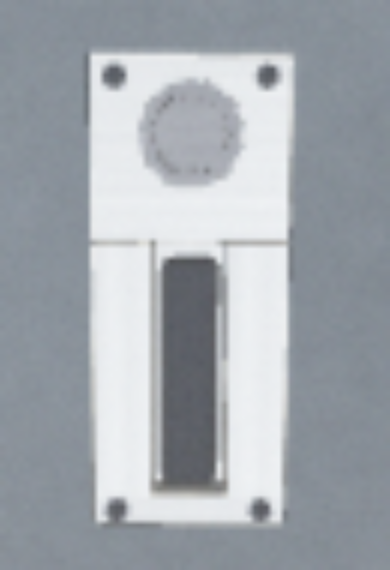

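The crop shows the button with its collar centred at about (316.8,122) and the bar at about (316.5,162). They measure 57 mm apart along a yaw of -5°, which matches the given geometry. I'll press now.

```bash
python3 - <<'E'
from h import *
y=np.radians(-5); b=np.array([.5642,-.0677]); n=robot.nose_length
robot.goto([*b,.20+n],[np.pi,0,y])
robot.move_straight([*b,.158+n],vel=.05); robot.sleep(.3)
F=lambda: np.mean([(robot.sleep(.02),robot.sense()["wrist_force"])[1] for _ in range(5)],0)
f0=F(); hit=robot.move_straight([*b,.147+n],vel=.008,contact_N=1.5)
z=robot.sense()["tcp_pos"][2]; print("contact",hit,"tip z",z-n,F()-f0,robot.sense()["t"])
if hit:
  for i in range(1,16):
    robot.move_straight([*b,z-.0005*i],vel=.01); d=F()-f0; s=robot.sense()
    print(i,round((z-s["tcp_pos"][2])*1e3,2),d.round(2))
    if d[2]>11 or z-s["tcp_pos"][2]>.0056: break
robot.move_straight([*b,.20+n],vel=.08)
robot.goto([.50,-.064,.40],[np.pi,0,y])
f=robot.grab_frame("wrist"); np.savez("w2.npz",**f); print(robot.sense()["t"])
for u,v in((317,150),(317,160),(317,165),(317,170)): print((f["R"].T@(f["range_z"][v,u]*np.array([(u-f["cx"])/f["fx"],(v-f["cy"])/f["fy"],1])-f["t"])).round(4))
cv2.imwrite("pics/c2.png",cv2.resize(f["image"][90:205,275:360,::-1],None,fx=5,fy=5))
E
```

```text
contact False tip z 0.14702045016132104 [-0.16936679 -0.19504003  0.25737239] 7.0667
8.75
[ 0.5236 -0.0662  0.1445]
[ 0.5093 -0.0649  0.1451]
[ 0.5019 -0.0643  0.1445]
[ 0.4945 -0.0636  0.1447]
```

View pics/c2.png

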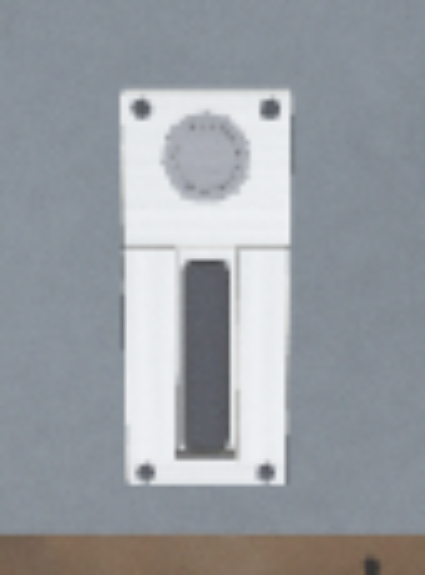

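The handle is still in. The tip went to the expected height with no contact, so the shut fingertips must sit higher than assumed. I'll repeat with a deeper guarded descent and take a close picture.

```bash
cat > press.py <<'E'
from h import *
y=np.radians(-5); b=np.array([.5642,-.0677]); n=robot.nose_length
robot.goto([*b,.20+n],[np.pi,0,y])
robot.move_straight([*b,.150+n],vel=.05); robot.sleep(.3)
F=lambda: np.mean([(robot.sleep(.02),robot.sense()["wrist_force"])[1] for _ in range(4)],0)
f0=F(); hit=robot.move_straight([*b,.137+n],vel=.01,contact_N=1.5)
z=robot.sense()["tcp_pos"][2]; print("contact",hit,"tip z",z-n,F()-f0,robot.sense()["t"])
f=robot.grab_frame("wrist"); cv2.imwrite("pics/c3.png",f["image"][:,:,::-1])
if hit:
  for i in range(1,16):
    robot.move_straight([*b,z-.0005*i],vel=.01); d=F()-f0; s=robot.sense()
    print(i,round((z-s["tcp_pos"][2])*1e3,2),d.round(2))
    if d[2]>11 or z-s["tcp_pos"][2]>.0057: break
  robot.move_straight([*b,.20+n],vel=.08)
  f=robot.grab_frame("wrist"); np.savez("w2.npz",**f); cv2.imwrite("pics/c4.png",f["image"][:,:,::-1])
print(robot.sense()["t"])
E
python3 press.py
```

```text
contact False tip z 0.13706339891099803 [ 0.24486188  0.21953938 -0.71778704] 12.6
12.65
```

View pics/c3.png

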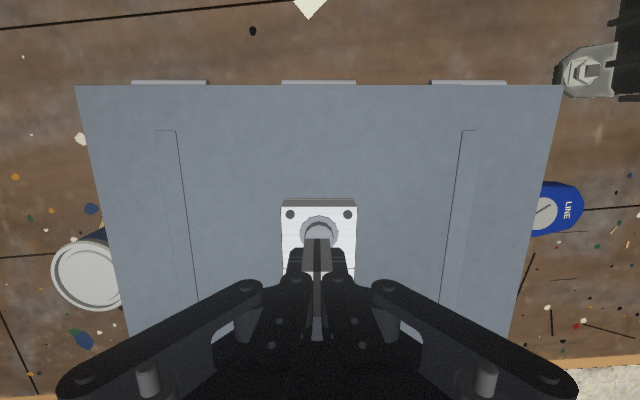

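The fingertips, seen at (305–332, 238–272), appear to stand over the front of the button at (318,228). I'll use the range image to find where they really are.

```bash
python3 - <<'E'
from h import *
f=robot.grab_frame("wrist"); s=robot.sense(); print(s["tcp_pos"],s["tcp_rot"],s["opening"],s["wrist_force"])
for u in(311,325):
  for v in(218,226,232,236,239,242,248,256,264,270,276):
    print(u,v,f["image"][v,u],f["range_z"][v,u].round(4),(f["R"].T@(f["range_z"][v,u]*np.array([(u-f["cx"])/f["fx"],(v-f["cy"])/f["fy"],1])-f["t"])).round(4))
E
```

```text
[ 0.56423782 -0.06769503  0.14806472] [ 3.14156780e+00 -1.31360352e-04 -8.72629694e-02] 0.00024187176751660477 [-0.53099787  0.2124365   0.2629739 ]
311 218 [151 155 162] 0.1783 [ 0.5753 -0.0641  0.1449]
311 226 [90 93 96] 0.173 [ 0.5725 -0.0639  0.1512]
311 232 [155 157 164] 0.1753 [ 0.5682 -0.0635  0.1502]
311 236 [157 161 169] 0.1751 [ 0.5659 -0.0633  0.151 ]
311 239 [85 88 88] 0.149 [ 0.5748 -0.0646  0.1756]
311 242 [84 85 85] 0.1464 [ 0.5744 -0.0646  0.1785]
311 248 [84 85 85] 0.1376 [ 0.5752 -0.0648  0.1873]
311 256 [81 83 85] 0.1313 [ 0.5745 -0.0649  0.1941]
311 264 [82 83 85] 0.124 [ 0.5746 -0.065   0.2017]
311 270 [85 87 87] 0.1198 [ 0.5742 -0.0651  0.2062]
311 276 [181 184 182] 0.1195 [ 0.572  -0.0649  0.2072]
325 218 [152 154 161] 0.1777 [ 0.5747 -0.0728  0.1454]
325 226 [110 111 112] 0.1734 [ 0.5716 -0.0724  0.1509]
325 232 [159 161 169] 0.1741 [ 0.5679 -0.0721  0.1513]
325 236 [153 157 164] 0.1745 [ 0.5654 -0.0718  0.1516]
325 239 [87 89 90] 0.1482 [ 0.5745 -0.0719  0.1764]
325 242 [86 87 89] 0.1462 [ 0.5738 -0.0717  0.1786]
325 248 [83 84 86] 0.1393 [ 0.5739 -0.0715  0.1858]
325 256 [83 84 84] 0.1311 [ 0.574  -0.0713  0.1943]
325 264 [84 84 84] 0.1233 [ 0.5744 -0.0711  0.2023]
325 270 [88 89 89] 0.1185 [ 0.5744 -0.0709  0.2074]
325 276 [44 46 49] 0.1127 [ 0.5751 -0.0708  0.2132]
```

Range data puts the shut fingertips at about z=0.175 with the TCP at 0.148. The tips are really about 27 mm behind the reported TCP, which also explains the missing contact. I'll continue the guarded descent on that basis.

```bash
sed -i '/^robot.goto/d; s/^robot.move_straight(\[\*b,.150+n\],vel=.05)/robot.move_straight([*b,.132],vel=.03)/; s/\.137+n\]/.114]/; s/c3.png/c5.png/; s/\[\*b,\.20+n\]/[*b,.19]/' press.py; python3 press.py; python3 - <<'E'
import numpy as np
f=dict(np.load("w2.npz"))
for v in range(200,300,8):
  u=318; print(v,f["image"][v,u],(f["R"].T@(f["range_z"][v,u]*np.array([(u-f["cx"])/f["fx"],(v-f["cy"])/f["fy"],1])-f["t"])).round(4))
E
```

```text
contact True tip z 0.11817721447590647 [ 0.52848084 -0.23095462  3.81883139] 14.45
1 0.1 [-0.62 -0.27  5.53]
2 0.47 [-1.34  0.57  5.85]
3 0.87 [-1.57 -0.29  7.23]
4 1.34 [-1.44  0.28  7.01]
5 1.78 [-1.78  0.3   7.23]
6 2.27 [-2.19 -0.05  7.6 ]
7 2.78 [-1.53 -0.14  7.48]
8 3.23 [-2.17  0.5   8.13]
9 4.12 [-0.21 -0.11  5.04]
10 4.64 [-0.89  0.42  5.08]
11 5.11 [-0.71  0.    5.3 ]
12 5.57 [-1.18  0.14  6.15]
13 6.03 [-1.12  0.4   6.46]
19.6583
200 [154 159 163] [ 0.5744 -0.0687  0.1463]
208 [160 164 170] [ 0.5697 -0.0683  0.1516]
216 [165 170 177] [ 0.5635 -0.0677  0.1517]
224 [160 165 172] [ 0.5572 -0.0672  0.1521]
232 [227 231 232] [ 0.5473 -0.0664  0.1438]
240 [55 59 58] [ 0.574  -0.0683  0.2181]
248 [52 53 56] [ 0.5734 -0.0682  0.2264]
256 [49 52 53] [ 0.5743 -0.0682  0.2363]
264 [45 48 49] [ 0.5736 -0.0681  0.2425]
272 [70 69 72] [ 0.5738 -0.0681  0.2494]
280 [66 68 68] [ 0.5697 -0.0677  0.2488]
288 [64 63 67] [ 0.5661 -0.0674  0.2491]
296 [60 59 60] [ 0.5633 -0.0672  0.2507]
```

The force rose to 8 N and dropped at about 4 mm, so the catch let go. Contact puts the shut tips about 23 mm behind the TCP. Next I'll flip half a turn so joint 7 has room to turn clockwise, open partly and look at the handle.

```bash
python3 - <<'E'
from h import *
y=np.radians(-5)+np.pi; h=np.array([.5074,-.0628])
for a in(0,-40,-85):
    q=robot.inverse_kinematics([*h,.13],[np.pi,0,y+np.radians(a)]); print(a,None if q is None else q.round(2))
robot.goto([*h,.25],[np.pi,0,y]); robot.grip(.45,20)
f=robot.grab_frame("wrist"); cv2.imwrite("pics/w6.png",f["image"][:,:,::-1]); np.savez("w6.npz",**f)
s=robot.sense(); print(s["t"],s["joint_pos"].round(2),s["opening"])
E
```

```text
0 [ 0.92  0.57 -1.17  1.96  0.61  1.03  0.95]
-40 [ 0.85  0.5  -1.05  1.96  0.52  0.98  0.34]
-85 [ 0.73  0.43 -0.87  1.97  0.41  0.93 -0.34]
22.6833 [ 0.97  0.37 -1.17  1.82  0.36  1.2   1.18] 0.4517269422617965
```

View pics/w6.png

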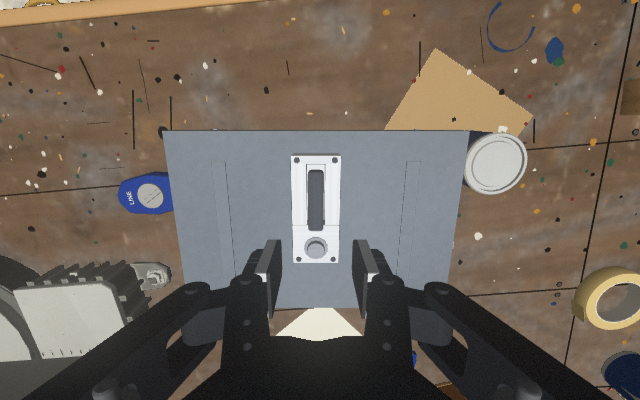

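The view shows the bar at (316,200) between the open pads at (270,270) and (363,270). I'll check the bar's height and the tip height by range.

```bash
python3 - <<'E'
from h import *
f=dict(np.load("w6.npz")); g=f["image"].mean(2)
X=lambda u,v:(f["R"].T@(f["range_z"][v,u]*np.array([(u-f["cx"])/f["fx"],(v-f["cy"])/f["fy"],1])-f["t"])).round(4)
for p in((316,180),(316,200),(316,220),(299,200),(316,247),(271,243),(270,250),(363,243),(364,250)):print(p,X(*p))
W=np.zeros(g.shape,bool); W[165:234,304:329]=1
for z in(.144,.172): print(z,rect(f,W&(g<100),z))
E
```

```text
(316, 180) [ 0.487  -0.0604  0.172 ]
(316, 200) [ 0.5048 -0.062   0.1723]
(316, 220) [ 0.5242 -0.0637  0.1705]
(299, 200) [ 0.5119 -0.0796  0.1428]
(316, 247) [ 0.56   -0.0669  0.1513]
(271, 243) [ 0.4936 -0.0835  0.2823]
(270, 250) [ 0.4936 -0.0828  0.2903]
(363, 243) [ 0.4976 -0.0373  0.2822]
(364, 250) [ 0.4975 -0.0381  0.2904]
0.144 (array([315.63945578, 201.18027211]), ((0.513434886932373, -0.06283299624919891), (0.016155196353793144, 0.06052141264081001), 85.00135040283203), 294)
0.172 (array([315.63945578, 201.18027211]), ((0.5052988529205322, -0.06204622983932495), (0.01448491308838129, 0.054264117032289505), 85.00157928466797), 294)
```

The bar's top is at 0.172, so the handle is fully out. At this opening the tips are 32 mm behind the TCP. I'll grip it now.

```bash
python3 - <<'E'
from h import *
y=np.radians(-5)+np.pi; h=np.array([.5065,-.0625])
F=lambda: np.mean([(robot.sleep(.02),np.r_[robot.sense()["wrist_force"],robot.sense()["torque"]])[1] for _ in range(5)],0).round(3)
robot.move_straight([*h,.15],vel=.08,attitude=[np.pi,0,y]); robot.sleep(.2); f0=F(); print(f0)
print(robot.move_straight([*h,.130],vel=.03,contact_N=4)); print(F()-f0)
robot.grip(.1,20); s=robot.sense(); print(s["t"],s["opening"],s["gripper_force"],s["tcp_pos"]); print(F()-f0)
np.save("f0.npy",f0)
f=robot.grab_frame("wrist"); cv2.imwrite("pics/w7.png",f["image"][120:320,200:440,::-1].repeat(2,0).repeat(2,1))
t=robot.sense()["t"];f1=F()
for a in (2,4):
  robot.move_straight([*h,.130],attitude=[np.pi,0,y-np.radians(a)]); print(a,F()-f1,robot.sense()["t"]-t, robot.sense()["tcp_rot"][2])
np.save("f1.npy",f1)
E
```

```text
[-0.081  0.01   0.238 -0.001 -0.002  0.   ]
False
[-0.203  0.279  0.13   0.011 -0.015 -0.018]
25.6 0.15541247878109096 26.31984919309616 [ 0.50659151 -0.06341965  0.13028506]
[-0.924 -3.247  2.787 -0.612  0.198 -0.009]
2 [ 0.543 -2.266 -0.316 -0.319 -0.072 -0.037] 0.41669999999999874 3.019447977233333
4 [ 0.61  -1.851 -0.136 -0.329 -0.085 -0.01 ] 0.75 2.9845831415921515
```

View pics/w7.png

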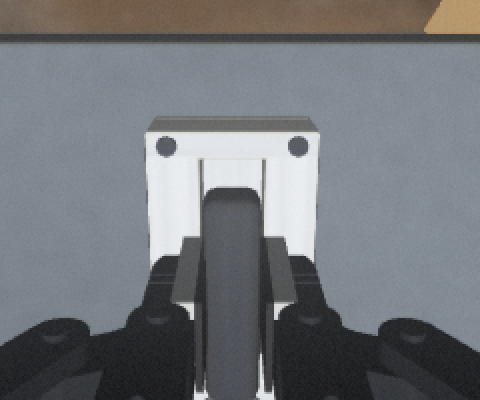

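The crop shows the pads closed on the bar's flanks at (190,270) and (275,270), straight and centred. The handle turns freely with Tz near 0. I'll shift y slightly to relieve the side load and turn on by feel.

```bash
python3 - <<'E'
from h import *
y=np.radians(-5)+np.pi; h=np.array([.5065,-.0637]); f0=np.load("f0.npy")
F=lambda: np.mean([(robot.sleep(.015),np.r_[robot.sense()["wrist_force"],robot.sense()["torque"]])[1] for _ in range(4)],0)-f0
hist=[]
a=4
while a<84:
  a+=1.5
  robot.move_straight([*h,.130],attitude=[np.pi,0,y-np.radians(a)]); d=F(); s=robot.sense()
  act=np.degrees((y-s["tcp_rot"][2]+np.pi)%(2*np.pi)-np.pi); print(a,round(act,2),d.round(2)[[0,1,2,5]],(s["tcp_pos"]*1e3).round(1))
  hist.append(d[5])
  if abs(d[5])>.28 or np.linalg.norm(d[:3])>14: break
print(robot.sense()["t"])
E
```

```text
5.5 5.45 [-0.72 -2.64  3.08  0.01] [506.6 -63.2 130.1]
7.0 6.96 [-0.05 -1.44  2.82  0.01] [506.6 -63.3 130.1]
8.5 8.47 [-0.45 -0.78  2.61  0.01] [506.6 -63.3 130.1]
10.0 9.96 [ 0.01  0.09  2.8  -0.01] [506.7 -63.2 130.1]
11.5 11.46 [ 0.51  1.23  2.69 -0.01] [506.7 -63.3 130.1]
13.0 12.97 [ 0.87  2.03  2.75 -0.  ] [506.7 -63.3 130.1]
14.5 14.46 [0.44 2.59 2.9  0.01] [506.7 -63.3 130.1]
16.0 15.96 [ 1.46  3.34  2.89 -0.  ] [506.7 -63.3 130.1]
17.5 17.47 [1.85 4.08 2.73 0.04] [506.6 -63.3 130.1]
19.0 18.97 [ 1.82  4.8   3.   -0.01] [506.7 -63.3 130.1]
20.5 20.47 [1.67 4.77 2.7  0.02] [506.7 -63.3 130.1]
22.0 21.97 [ 1.96  5.35  2.81 -0.01] [506.7 -63.3 130.1]
23.5 23.46 [1.83 4.84 2.9  0.02] [506.8 -63.2 130.1]
25.0 24.96 [ 1.5   5.59  2.81 -0.  ] [506.8 -63.2 130.1]
26.5 26.46 [1.7  5.35 2.66 0.01] [506.8 -63.1 130.1]
28.0 27.96 [ 1.81  5.02  2.84 -0.  ] [506.8 -63.1 130.1]
29.5 29.46 [ 1.69  5.43  2.86 -0.  ] [506.9 -63.1 130.2]
31.0 30.95 [2.68 5.15 3.01 0.01] [506.9 -63.1 130.2]
32.5 32.46 [1.88 5.74 3.11 0.01] [506.9 -63.1 130.2]
34.0 33.95 [ 2.03  5.58  2.94 -0.01] [506.9 -63.  130.2]
35.5 35.45 [2.49 5.38 3.06 0.  ] [507.  -63.  130.2]
37.0 36.96 [ 1.75  5.33  3.05 -0.01] [507.  -63.  130.3]
38.5 38.46 [2.48 5.56 3.46 0.02] [507.1 -63.  130.3]
40.0 39.95 [ 2.26  5.57  3.1  -0.01] [507.1 -62.9 130.3]
41.5 41.45 [ 2.09  5.39  2.64 -0.  ] [507.2 -62.9 130.3]
43.0 42.96 [2.16 5.71 2.75 0.02] [507.3 -62.9 130.4]
44.5 44.46 [ 2.66  5.98  3.05 -0.01] [507.4 -62.9 130.4]
46.0 45.96 [ 2.88  5.5   2.67 -0.01] [507.4 -62.9 130.4]
47.5 47.43 [2.82 5.96 2.9  0.07] [507.5 -62.8 130.4]
49.0 48.91 [3.01 5.97 2.89 0.16] [507.5 -62.8 130.5]
50.5 50.37 [3.43 6.07 2.64 0.26] [507.6 -62.8 130.4]
52.0 51.84 [3.62 5.6  3.11 0.4 ] [507.6 -62.9 130.5]
36.6167
```

The stop was met gently at about 47°: Tz rose to 0.40 N m, which is about 16 N at the buffer. I'll let go and move up ahead of the lid.

```bash
python3 - <<'E'
from h import *
robot.grip(.45); s=robot.sense(); print(s["t"],s["opening"],s["wrist_force"])
p=s["tcp_pos"]
robot.move_straight([p[0],p[1],.25],vel=.2); print(robot.sense()["t"],robot.sense()["wrist_force"])
robot.move_straight([p[0]-.03,p[1],.44],vel=.25); print(robot.sense()["t"])
f=robot.grab_frame("wrist"); cv2.imwrite("pics/w8.png",f["image"][:,:,::-1])
robot.sleep(5)
f=robot.grab_frame("scene"); cv2.imwrite("pics/s8.png",f["image"][:,:,::-1]); np.savez("s8.npz",**f)
s=robot.sense(); print(s["t"],s["wrist_force"])
E
```

```text
36.9833 0.4490225791597285 [-1.02800055 -2.16132625  2.6929434 ]
37.7333 [-0.5020696  -0.10726507  0.00717859]
38.65
43.75 [0.91450166 1.04968789 0.18837442]
```

View pics/s8.png

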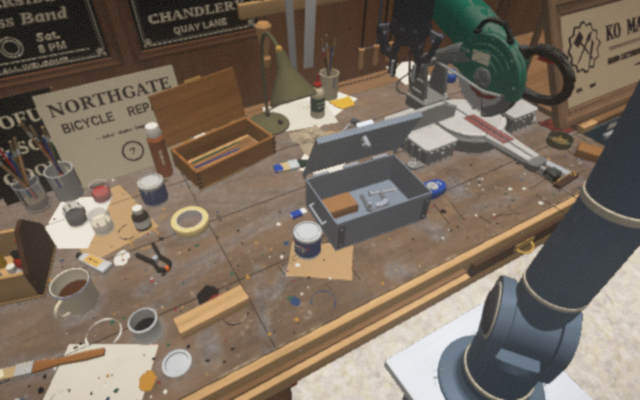

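The scene shows the lid raised (edge from (305,168) to (420,118)), the chest open, and the tin, off-cut and eraser in their places. The gripper at (410,35) is clear. I'll check that the lid is at rest and hand in.

```bash
python3 - <<'E'
from h import *
a=np.load("s8.npz"); robot.sleep(2.5)
b=robot.grab_frame("scene"); robot.sleep(.6); c=robot.grab_frame("scene")
L=(slice(90,190),slice(295,430))
D=lambda p,q:(np.abs(p["image"][L].astype(int)-q["image"][L]).max(2)>40).sum()
print(D(a,b),D(b,c))
# lid angle: fit plane to range points on the lid
v,u=np.mgrid[90:175,300:425]; z=b["range_z"][v,u]
P=(np.stack([(u-b["cx"])/b["fx"]*z,(v-b["cy"])/b["fy"]*z,z],-1)-b["t"])@b["R"]
s=P[(P[...,2]>.16)&(P[...,2]<.33)&(P[...,0]>.53)&(P[...,0]<.68)&(abs(P[...,1]+.07)<.14)]
n=np.linalg.svd(s-s.mean(0),full_matrices=False)[2][2]; print(len(s),s[:,2].max(),"tilt",np.arccos(abs(n[2])))
print(robot.sense()["t"])
if D(b,c)<15: print(robot.close_job())
E
```

```text
0 0
2374 0.298063702657474 tilt 1.0694565095103017
46.95
the job is handed in; nothing more can be done
None
```

The chest is open and the job was handed in at about 47 s. The button was pressed with about 8 N, and the handle was turned 47° to its stop at about 0.4 N m. The lid came up by itself and stayed still, measured at about 1.07 rad (fully open is 1.1), with no bystander seen to move.

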